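Clamp the brush-cleaner bottle and take off its push-and-turn cap

TASK

The bottle of brush cleaner stands loose in the open cam vise: swing the yellow-gripped cam lever all the way shut so the jaws hold the bottle fast, and leave it shut. Then grip the white safety cap, press it down, keep it down while twisting it counter-clockwise about 60 degrees until it is free, lift it straight off and finish holding it level, still, about 5 cm clear above the open mouth, the bottle staying upright in the vise. Do not knock the paint pots, brushes and models standing around.

Things in the scene. Friction and masses are not known exactly. Their poses are not given: they have to be found in the camera images.
- vise: Blue cast cam-action vise bolted to the table, does not move. Base 100 mm (its x) by 215 mm (its y), bed top 22 mm above the table, jaws up to 70 mm. Origin on the table right below the middle of the clamped bottle; z up; +y points to the fixed jaw with its V groove, -y to the sliding jaw and the cam lever.
- jaw: Sliding jaw of the vise, rubber-padded (springy) face towards +y. The lever drives it; it moves 10 mm in all along the vise's +y and meets and seats the bottle in the second half of the lever's swing. Origin on its face side, at bed height.
- lever (a joint): Cam lever of the vise, a flat steel lever turning about an upright pin; 0 = fully open (lever points along the vise's -y), 1.45 rad = fully closed against its stop (lever points nearly along the vise's -x). It closes clockwise seen from above and stays where it is left; it needs 5 to 10 N at the grip.
- lever_knob (a point): Middle of the upright yellow grip at the free end of the cam lever: a round stub 22 mm across, 80 mm above the table, reaching from about 62 to 96 mm above the table. It can be pinched from above or pushed; the stub turns with the lever. 85 mm horizontally from lever_pivot.
- lever_pivot (a point): Point on the lever's upright pivot axis, at the height of lever_knob (80 mm above the table). Fixed on the vise, 95 mm along the vise's -y from its origin.
- bottle: Amber brush-cleaner bottle with paper and orange label, standing loose on the vise bed between the open jaws. Round, 72 mm across, straight up to 112 mm, then a shoulder narrowing to a neck of 32 mm; mouth rim 155.5 mm above its underside. Mass about 0.3 to 0.55 kg. Origin at the centre of its underside, z up. Closing the jaws shifts it a few mm into the V groove, where it can no longer turn.
- cap_center (a point): Centre (half-way up) of the white ribbed push-and-turn cap: 54 mm across, 28 mm high, about 35 g, z up. On the bottle its top is 170 mm, this centre 156 mm and its skirt's lower edge 142 mm above the bottle's underside, with 15 mm of free neck below the skirt for fingertips. It is locked by three lugs; pressed 3 mm down or more it turns counter-clockwise (seen from above), never clockwise.
- cap_liner (a joint): Sprung liner inside the cap: 0 with the cap at rest on the bottle, 0.006 m pressed fully home, -0.0025 with the cap off. It pushes up with 3 N at rest and 1.2 N more per mm (5 mm down is good, about 9 N). Kept pressed, turn the cap about 60 degrees (42 to 78) from where it began: its lugs then stand in open gaps and it lifts straight off. A hard stop comes at about 83 degrees.
- paint_green: Bystander: green paint pot with white lid, 36 across, 46 high mm, standing loose on the table; origin at the centre of its underside. Leave it alone.
- paint_red: Bystander: red paint pot with white lid, 36 across, 46 high mm, standing loose on the table; origin at the centre of its underside. Leave it alone.
- brush_cup: Bystander: cup of paint brushes, 72 across, 85 high, brushes up to 160 mm, standing loose on the table; origin at the centre of its underside. Leave it alone.
- container_red: Bystander: red model shipping container, 120 x 50 x 54 mm, standing loose on the table; origin at the centre of its underside. Leave it alone.
- container_blue: Bystander: blue model shipping container, 120 x 50 x 54 mm, standing loose on the table; origin at the centre of its underside. Leave it alone.
- scaffold: Bystander: rust-red model scaffold tower, 64 x 64 x 120 high mm, standing loose on the table; origin at the centre of its underside. Leave it alone.
- walker: Bystander: dark model walker figure, 40 across, 60 high mm, standing loose on the table; origin at the centre of its underside. Leave it alone.
Not all that is in view belongs to the job. What is shaped like the part that bears cap_center but blue or orange is not meant.

How it is judged:
By the outcome, as a careful person would: the job done as asked, in the order asked, and still so for the second after the job is handed in, while the arm keeps its last pose, push and grip.
It also fails if it takes over 58 s, if anything falls off the work surface, if the arm or the gripper's body presses on something with over 40 N, if the wrist force passes 120 N, or if a joint passes its speed limit or range.

ROBOT

A 6-joint arm with a two-finger parallel gripper is mounted at the origin on the work surface. World frame = base frame: x ahead of the robot, y to its left, z up, the work surface at z = 0. Lengths are in m, angles in rad, forces in N, time in s.
With the tool pointing down it reaches from about 0.35 to 0.975 m from the base axis. Payload 4.9 kg.
Tool frame: the origin (TCP) lies on the mounting face of the last link; the fingertips stand 173 mm ahead of it and the grasp point (between the pads) lies 155 mm ahead of it (tcp_to_grasp is the distance from the TCP to the grasp point, in m); z points along the fingers, y is the line along which they close (so a half turn about z gives the same grasp; the last joint's range is limited). The gripper opens to 85 mm and grips with 20 to 120 N. Pads are 22 mm wide; open, the fingers measure 114 mm over their backs; the gripper's body (76 mm by 85 mm) begins 54 mm behind the grasp point. The pads swing forward as they close: fully open they stand 13 mm farther back than shut.
Start: joints at [1.07, 0.053, 1.613, -0, 1.476, -0.119], TCP at [0.233, 0.58, 0.405] pointing down, gripper open.
Joint ranges: [-3.01, 3.01], [-1.01, 2.22], [0.06, 2.58], [-1.02, 4.17], [0.09, 2.62], [-3.14, 3.14]. Speed limits (rad/s): [2.57, 2.57, 3.14, 3.14, 3.14, 3.14].

INTERFACE

Orientations are given as a rotation vector (axis times angle).
In Python, from station import get_obs, get_image, calibration, finish_job, tcp_to_grasp gives the robot as it stands. The module is installed in compiled form; this text tells all that it offers.
- The arm moves only by the tool arm_command, never from a script. Its argument "plan" is a list that holds one entry, the list of rows, each a list of 6 numbers: the shift along the tool's x, y, z in cm, then the turn, a rotation vector about the tool's x, y, z in rad. A call has 1 to 12 rows; each row is the pose to reach, as a shift and turn from the pose commanded when the call began, along the tool's axes at that moment; what a row does not reach only later rows make up. A row lasts 1/12 s, in which the tool goes at most 41.7 mm and 7.16 degrees, less where a joint would pass 70% of its speed; a pose out of reach is approached as far as the arm can. A call with a gripper value outside its range is refused whole. "gripper" is the closure, from -1 (fully open) to 1 (shut), set as the call begins (left out, the last holds). The fingers move at their own pace and stop on an object; "force" is the grip in N (left out, the last holds). Time passes only in rows, so rows that repeat a pose let the fingers close. It gives the time, the measured TCP pose, the force, the opening and the grip force at its end, in the units of the state.
- get_obs(): the state, without advancing time (a new reading comes with each control period).
- get_image(name): name is "scene" or "top"; returns (picture, depth): 384x512x3 uint8, blue, green, red; 384x512 float32, m along the optical axis (not along the pixel's ray), 0 where there is no reading.
- calibration(name): a dict with "fx", "fy", "cx", "cy" (pixels), "pose" (4x4, takes a point from camera to world coordinates). Camera axes: x right, y up, looking along -z (the intrinsics and any distortion apply to the point x, -y, -z); pixel columns grow to the right and rows downward; lengths in m; the calibration is good to about 2 mm. A picture is of the moment at which its call begins. calibration takes no time and is no camera call.
- finish_job(): hands the job in; it is judged then, once.
The state is a dict: "t": time; "q": joint angles; "dq": joint speeds; "effort": joint torques, N m; "tool_pos": TCP position; "tool_rot": TCP orientation; "contact_force": force on the tool from outside, world axes, zero at the start; "wrist_torque": the same for the moment, N m; "opening": finger opening in m; "grip_force": force on a finger pad.
Only numpy, scipy, OpenCV 4.12 (cv2) and the standard library are available. Lean on these libraries where they do the work, as an engineer would, in place of code of your own. Each camera call takes 0.05 s, during which the arm holds its last target. There are 200 camera calls.

## Working session

There is one attempt and no reset: what is moved stays moved. The work goes in short steps, Python scripts to look and compute and a tool call to move; the robot and the scene stay as the last step left them, time stands still between calls to the robot, and variables do not carry over. Pictures are saved under pics/ and viewed, at most 10 in all, crops included, and the job is handed in when it is done.

Besides the shell and the picture viewer there is one more tool, called after "Request:" by a JSON object that holds its "fn" and its "kwargs", one argument or row to a line. arm_command: Moves the arm, as the interface text tells. Its arguments: {"type":"object","properties":{"plan":{"type":"array"},"gripper":{"type":"number"},"force":{"type":"number"}},"required":["plan"]}

```bash
mkdir -p pics
cat > h.py <<'E'
import numpy as np, cv2
from scipy.spatial.transform import Rotation as R
from station import get_obs, get_image, calibration, finish_job, tcp_to_grasp
def ray(c,u,v):
    P=np.array(c["pose"]); d=np.array([(u-c["cx"])/c["fx"],-(v-c["cy"])/c["fy"],-1.0])
    return P[:3,3],P[:3,:3]@d
def onplane(c,u,v,z):
    o,d=ray(c,u,v); return o+d*(z-o[2])/d[2]
def pts(c,depth):
    v,u=np.mgrid[:depth.shape[0],:depth.shape[1]]
    P=np.array(c["pose"]); d=np.stack([(u-c["cx"])/c["fx"],-(v-c["cy"])/c["fy"],-np.ones(u.shape)],-1)
    return P[:3,3]+(d*depth[...,None])@P[:3,:3].T
E
python3 - <<'E'
from h import *
o=get_obs(); print({k:np.round(v,3) for k,v in o.items()}, tcp_to_grasp)
for n in("scene","top"):
    im,d=get_image(n); c=calibration(n); print(n,{k:np.round(v,3) for k,v in c.items()}, (d>0).mean())
    cv2.imwrite(f"pics/{n}0.png",im); np.savez(f"{n}0.npz",im=im,d=d)
E
```

```text
{'t': np.float64(0.0), 'q': array([ 1.07 ,  0.053,  1.614, -0.   ,  1.476, -0.119]), 'dq': array([-0.001,  0.   ,  0.001, -0.001,  0.001,  0.001]), 'effort': array([ 0.0000e+00, -3.9370e+01, -3.7017e+01, -0.0000e+00,  7.0000e-03,
       -0.0000e+00]), 'tool_pos': array([0.233, 0.58 , 0.403]), 'tool_rot': array([-5.960e-01, -3.084e+00,  3.000e-03]), 'contact_force': array([ 1.079, -0.317,  0.157]), 'wrist_torque': array([-0.014, -0.039,  0.057]), 'grip_force': np.float64(0.0), 'opening': np.float64(0.085)} 0.1547
scene {'fx': np.float64(482.407), 'fy': np.float64(482.407), 'cx': np.float64(269.268), 'cy': np.float64(187.24), 'pose': array([[-0.831, -0.401,  0.386,  1.165],
       [ 0.557, -0.614,  0.56 ,  0.866],
       [ 0.012,  0.68 ,  0.733,  1.221],
       [ 0.   ,  0.   ,  0.   ,  1.   ]])} 0.9960378011067709
top {'fx': np.float64(392.792), 'fy': np.float64(392.792), 'cx': np.float64(258.472), 'cy': np.float64(193.462), 'pose': array([[ 0.011,  0.997, -0.081,  0.465],
       [-1.   ,  0.011, -0.   ,  0.048],
       [ 0.   ,  0.081,  0.997,  1.563],
       [ 0.   ,  0.   ,  0.   ,  1.   ]])} 0.9957427978515625
```

View pics/scene0.png

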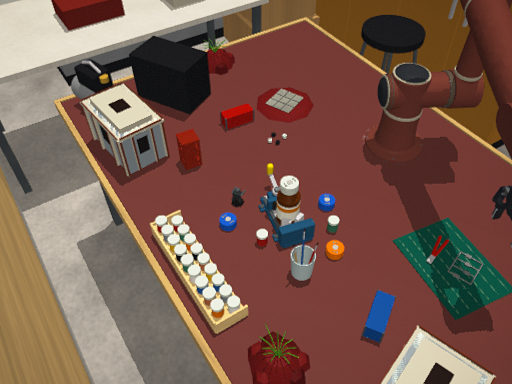

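View pics/top0.png

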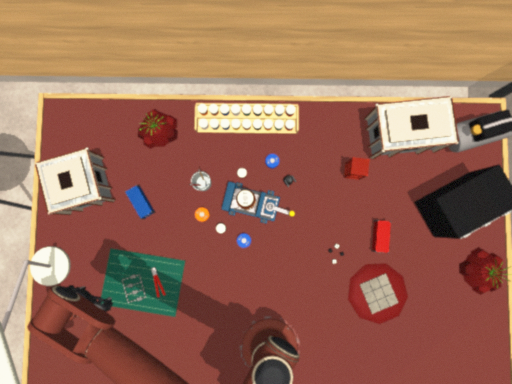

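Scene view: white cap at about (289,184), yellow grip at (270,168), brush cup at (302,262). Top view: cap at (245,199), grip at (292,213), paint pots at (242,173) and (221,229), walker at (289,180), blue decoys at (272,160) and (244,240).

```bash
cat > m.py <<'E'
from h import *
def mask(n,im,kind):
    hsv=cv2.cvtColor(im,cv2.COLOR_BGR2HSV)
    if kind=="y": return cv2.inRange(hsv,(24,150,110),(34,255,255))
    if kind=="w": return cv2.inRange(hsv,(0,0,150),(180,60,255))
    if kind=="b": return cv2.inRange(hsv,(98,110,30),(112,255,150))
def blobs(m,box):
    k,l,s,c=cv2.connectedComponentsWithStats(m)
    return [(i,s[i],c[i],l==i) for i in range(1,k) if s[i][4]>4 and box[0]<c[i][0]<box[2] and box[1]<c[i][1]<box[3]]
def tri(a,b):
    # midpoint of two rays
    (o1,d1),(o2,d2)=a,b
    t=np.linalg.lstsq(np.stack([d1,-d2],1),o2-o1,rcond=None)[0]
    p,q=o1+t[0]*d1,o2+t[1]*d2; return (p+q)/2,np.linalg.norm(p-q)
E
python3 - <<'E'
from m import *
C={n:calibration(n) for n in("scene","top")}; D={n:np.load(n+"0.npz") for n in C}
boxes={"scene":(220,150,350,285),"top":(190,150,310,250)}
for n in C:
    im,d=D[n]["im"],D[n]["d"]; X=pts(C[n],d)
    for k in "ywb":
        for i,s,c,l in blobs(mask(n,im,k),boxes[n]):
            z=X[l]; print(n,k,s,c.round(1),"med",np.median(z,0).round(4),"zmax",np.percentile(z[:,2],95).round(4))
    # top-surface points
    if n=="top":
        v,u=np.mgrid[:384,:512]; b=(u>190)&(u<310)&(v>150)&(v<250)
        for lo,hi,nm in((.183,.20,"captop"),(.085,.1,"knobtop"),(.06,.075,"jaws"),(.015,.03,"bed")):
            m=b&(X[...,2]>lo)&(X[...,2]<hi); p=X[m]; print(nm,m.sum(),p.mean(0).round(4) if m.any() else "", p.min(0).round(3),p.max(0).round(3), cv2.minAreaRect((p[:,:2]*1000).astype(np.float32)))
        m=b&(X[...,2]>.01)
        k,l,s,c=cv2.connectedComponentsWithStats(m.astype(np.uint8))
        for i in range(1,k):
            if s[i][4]>15: p=X[l==i]; print("obj",c[i].round(1),s[i][4],((p.min(0)+p.max(0))/2).round(3),p[:,2].max().round(3),im[int(c[i][1]),int(c[i][0])])
E
```

```text
scene y [267 164   6  11  55] [269.6 168.5] med [ 0.5185 -0.0706  0.0872] zmax 0.0962
scene w [270 174   8  20  68] [273.4 182.9] med [ 0.5261 -0.0343  0.0595] zmax 0.0637
scene w [280 175  19  20 263] [289.1 183.8] med [0.5666 0.1008 0.1916] zmax 0.1957
scene w [325 198   5   4  15] [326.8 199.2] med [0.4079 0.106  0.0298] zmax 0.0325
scene w [278 204  21   6  28] [288.  207.4] med [0.5828 0.1235 0.1143] zmax 0.1178
scene w [274 208  30  17 227] [288.4 216.3] med [0.5825 0.1287 0.0704] zmax 0.0894
scene w [328 215  12  11  95] [333.2 219.6] med [0.4543 0.1927 0.0449] zmax 0.0499
scene w [225 217   6   4  20] [227.5 218.5] med [ 0.7238 -0.0035  0.0298] zmax 0.0332
scene w [256 229  12  11  99] [261.7 233.4] med [0.6716 0.1157 0.0456] zmax 0.0499
scene w [295 245   7   3  10] [298.4 246.1] med [0.6246 0.2371 0.085 ] zmax 0.0878
scene w [305 245   9   6  18] [309.3 247.3] med [0.6001 0.2539 0.0847] zmax 0.088
scene w [333 245   5   4  18] [334.8 246.7] med [0.5057 0.2694 0.0286] zmax 0.0325
scene w [290 249  22  17  57] [298.  260.2] med [0.6514 0.2614 0.0828] zmax 0.0892
scene w [304 
[... 2136 characters left out ...]
66143798828), 86.74075317382812)
bed 769 [0.5487 0.0995 0.024 ] [ 0.381 -0.052  0.015] [0.749 0.3   0.03 ] ((545.8260498046875, 111.00304412841797), (319.99658203125, 377.38031005859375), 17.851436614990234)
obj [271.9 160.5] 154 [0.607 0.01  0.789] 1.563 [215 225 230]
obj [199.6 180.1] 197 [0.567 0.177 0.786] 1.563 [237 244 242]
obj [241.7 172.7] 71 [0.671 0.116 0.036] 0.052 [245 252 253]
obj [288.9 179.2] 66 [ 0.641 -0.073  0.041] 0.062 [82 82 83]
obj [251.6 202.5] 1522 [0.549 0.053 0.786] 1.563 [196 223 229]
obj [201.6 214.1] 157 [0.506 0.271 0.029] 0.04 [218 233 242]
obj [220.5 227.9] 71 [0.454 0.193 0.034] 0.056 [246 253 253]
obj [243.5 240.2] 158 [0.407 0.105 0.025] 0.038 [224 235 241]
```

Run:
```python
from h import *
for n,b in(("scene",(225,155,355,255)),("top",(190,150,310,250))):
    im=np.load(n+"0.npz")["im"]; x=im[b[1]:b[3],b[0]:b[2]]
    globals()[n]=cv2.resize(x,(780,int(780*x.shape[0]/x.shape[1])) if 0 else (390,300),interpolation=cv2.INTER_CUBIC)
cv2.imwrite("pics/crop1.png",np.hstack([scene,top]))
```

```text
(no output)
```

View pics/crop1.png

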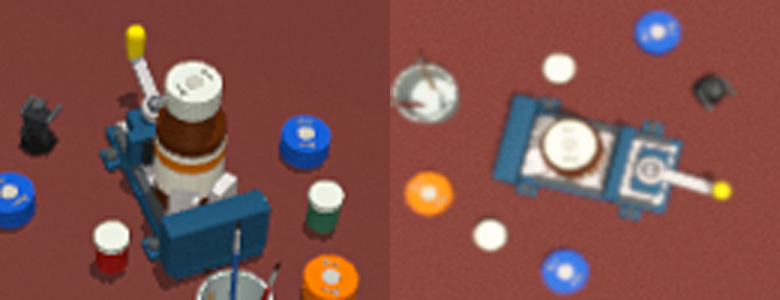

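Crop: left (scene) shows the lever open with the yellow grip at the end and the bottle between the jaws. Right (top) shows the vise turned about 16° clockwise, with the pivot disc around top pixel (270,207). I'll refine this using both views.

```bash
cat >> m.py <<'E'
def center(n,im,d,c,what,boxes={"scene":(220,150,350,285),"top":(190,150,310,250)}):
    X=pts(c,d); b=boxes[n]; v,u=np.mgrid[:384,:512]
    B=(u>b[0])&(u<b[2])&(v>b[1])&(v<b[3])
    if what=="cap":
        m=B&(X[...,2]>.188)&(X[...,2]<.21)&(mask(n,im,"w")>0)
    else: m=B&(mask(n,im,"y")>0)
    return m,X
E
python3 - <<'E'
from m import *
C={n:calibration(n) for n in("scene","top")}; D={n:np.load(n+"0.npz") for n in C}
for w in("cap","knob"):
    r=[]
    for n in C:
        m,X=center(n,D[n]["im"],D[n]["d"],C[n],w)
        pc=np.argwhere(m)[:,::-1]
        (cx,cy)=(pc.min(0)+pc.max(0))/2; cen=pc.mean(0)
        z=.192 if w=="cap" else (.096 if n=="top" else .08)
        print(w,n,m.sum(),pc.min(0),pc.max(0),"mean",cen.round(1),onplane(C[n],*cen,z).round(4), "box",onplane(C[n],cx,cy,z).round(4))
        r.append(ray(C[n],*cen))
    p,e=tri(*r); print(w,"tri",p.round(4),"gap",e.round(4))
n="top"; im,d=D[n]["im"],D[n]["d"]; X=pts(C[n],d); mb=mask(n,im,"b")
for nm,bx in(("fixed",(215,180,240,216)),("slide",(253,190,265,220))):
    v,u=np.mgrid[:384,:512]; m=(mb>0)&(u>bx[0])&(u<bx[2])&(v>bx[1])&(v<bx[3])&(X[...,2]>.06)
    uv=np.argwhere(m)[:,::-1]; p=np.array([onplane(C[n],a,b,.07) for a,b in uv])[:,:2]
    w,V=np.linalg.eigh(np.cov(p.T)); a=V[:,1]*np.sign(V[0,1]); print(nm,m.sum(),p.mean(0).round(4),"x-axis deg",np.degrees(np.arctan2(a[1],a[0])).round(2),np.sqrt(w).round(4), cv2.minAreaRect((p*1000).astype(np.float32)))
for z in(.06,.065): print("pivot guess",onplane(C[n],270.3,206.7,z).round(4))
E
```

```text
cap scene 202 [281 176] [298 191] mean [289.4 182.6] [0.5633 0.0976 0.192 ] box [0.565  0.1006 0.192 ]
cap top 171 [238 190] [252 205] mean [244.8 197.7] [0.5618 0.0961 0.192 ] box [0.5625 0.0956 0.192 ]
cap tri [0.5621 0.0961 0.1899] gap 0.0002
knob scene 55 [267 164] [272 174] mean [269.6 168.5] [ 0.5156 -0.0755  0.08  ] box [ 0.5171 -0.0736  0.08  ]
knob top 19 [289 211] [293 215] mean [291.4 213.2] [ 0.5124 -0.0749  0.096 ] box [ 0.5132 -0.0735  0.096 ]
knob tri [ 0.5136 -0.0769  0.0776] gap 0.0016
fixed 201 [0.5771 0.1634] x-axis deg -13.1 [0.008  0.0308] ((576.590576171875, 163.43450927734375), (28.271408081054688, 106.35697937011719), 76.31930541992188)
slide 90 [0.5471 0.0429] x-axis deg -12.88 [0.0041 0.0273] ((547.2103881835938, 42.72057342529297), (14.439496040344238, 92.46401977539062), 77.19132232666016)
pivot guess [0.5376 0.0028 0.06  ]
pivot guess [0.5374 0.003  0.065 ]
```

```bash
cat >> h.py <<'E'
def rel(p,yaw):
    "shift (cm) and turn in tool axes to TCP p with tool down, closing line at yaw deg (world)"
    o=get_obs(); Rc=R.from_rotvec(o["tool_rot"]); a=np.radians(yaw)
    y=np.array([np.cos(a),np.sin(a),0]); z=np.array([0,0,-1.]); x=np.cross(y,z)
    Rt=R.from_matrix(np.stack([x,y,z],1))
    print("t",o["t"].round(2),"tcp",o["tool_pos"].round(4),"F",o["contact_force"].round(1),"q6",o["q"][5].round(2),"yaw",np.degrees(np.arctan2(*Rc.as_matrix()[1::-1,1])).round(1))
    print("shift cm",(Rc.inv().apply(np.array(p)-o["tool_pos"])*100).round(2),"turn",(Rc.inv()*Rt).as_rotvec().round(3))
E
python3 -c "
from h import *
rel((.514,-.075,.36),-15)"
```

```text
Traceback (most recent call last):
  File "h.py", line 18, in rel
    print("t",o["t"].round(2),"tcp",o["tool_pos"].round(4),"F",o["contact_force"].round(1),"q6",o["q"][5].round(2),"yaw",np.degrees(np.arctan2(*Rc.as_matrix()[1::-1,1])).round(1))
              ^^^^^^^^^^^^
AttributeError: 'float' object has no attribute 'round'
```

```bash
sed -i 's/o\["t"\].round(2)/round(float(o["t"]),2)/' h.py
python3 -c "
from h import *
rel((.514,-.075,.403),-15)"
```

```text
t 0.1 tcp [0.2327 0.5798 0.4036] F [ 0.  -0.1 -0.1] q6 -0.12 yaw 68.1
shift cm [-50.5  -50.28   0.14] turn [-2.000e-03  1.000e-03  1.451e+00]
```

Request:
{"fn": "arm_command", "kwargs": {
  "plan": [
    [[-3,-3,0,0,0,0.06],[-6,-6,0,0,0,0.14],[-9,-9,0,0,0,0.22],[-11.8,-11.8,0,0,0,0.32],[-14.6,-14.6,0,0,0,0.42],[-17.4,-17.4,0,0,0,0.52],[-20.2,-20.2,0,0,0,0.62],[-23,-23,0,0,0,0.72],[-25.8,-25.8,0,0,0,0.82],[-28.6,-28.6,0,0,0,0.9],[-31.4,-31.4,0,0,0,0.98],[-33,-33,0,0,0,1.04]]
  ],
  "gripper": -0.3
}}

```text
t: 1.1
tool_pos: [0.4167, 0.1479, 0.4044]
tool_rot: [2.057, 2.373, -0.001]
contact_force: [0.7, -0.3, 0.1]
opening: 0.0553
grip_force: 0.0
```

```bash
python3 -c "
from h import *
rel((.514,-.075,.34),-15); print(get_obs()['opening'])"
```

```text
t 1.1 tcp [0.4167 0.1479 0.4044] F [ 0.7 -0.3  0.1] q6 0.03 yaw 8.2
shift cm [-23.44   6.46   6.46] turn [0.    0.001 0.404]
0.05529853737176878
```

Request:
{"fn": "arm_command", "kwargs": {
  "plan": [
    [[-3,0.8,0,0,0,0.05],[-6,1.6,0,0,0,0.1],[-9,2.4,0,0,0,0.15],[-12,3.2,0,0,0,0.2],[-15,4.1,0,0,0,0.26],[-18,5,1,0,0,0.32],[-21,5.8,3,0,0,0.38],[-23,6.4,5.5,0,0,0.404],[-23.44,6.46,8,0,0,0.404],[-23.44,6.46,10,0,0,0.404],[-23.44,6.46,11.4,0,0,0.404],[-23.44,6.46,11.4,0,0,0.404]]
  ]
}}

```text
t: 2.1
tool_pos: [0.5132, -0.0713, 0.286]
tool_rot: [-2.481, -1.916, 0.008]
contact_force: [0.1, 0.2, -0.5]
opening: 0.0552
grip_force: 0.0
```

Run:
```python
from m import *
rel((.514,-.075,.24),-15); print(get_obs()['opening'])
im,d=get_image("scene"); cv2.imwrite("pics/s2.png",cv2.resize(im[130:270,190:370],(720,560),interpolation=cv2.INTER_CUBIC))
```

```text
t 2.1 tcp [ 0.5132 -0.0713  0.286 ] F [ 0.1  0.2 -0.5] q6 -0.03 yaw -14.6
shift cm [-0.34  0.21  4.6 ] turn [-0.008 -0.     0.006]
0.05522278155366562
```

View pics/s2.png

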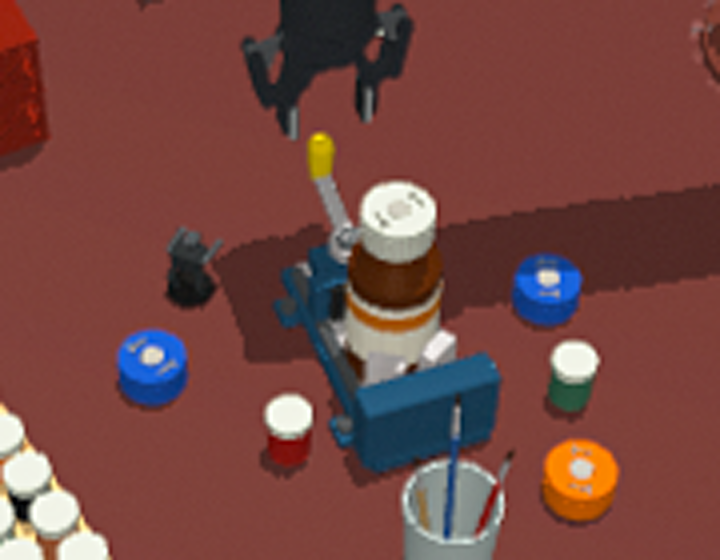

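The open fingers straddle the yellow grip at crop (320,155). I'll lower and pinch it.

Request:
{"fn": "arm_command", "kwargs": {
  "plan": [
    [[-0.2,0.1,1.5,0,0,0],[-0.2,0.1,3,0,0,0],[-0.2,0.1,4,0,0,0],[-0.2,0.1,4.8,0,0,0],[-0.2,0.1,4.8,0,0,0],[-0.2,0.1,4.8,0,0,0],[-0.2,0.1,4.8,0,0,0]]
  ]
}}

```text
t: 2.73
tool_pos: [0.5157, -0.0736, 0.2437]
tool_rot: [2.485, 1.92, 0.001]
contact_force: [0.6, 0.1, -0.0]
opening: 0.0554
grip_force: 0.0
```

Request:
{"fn": "arm_command", "kwargs": {
  "plan": [
    [[0,0,0,0,0,0],[0,0,0,0,0,0],[0,0,0,0,0,0],[0,0,0,0,0,0],[0,0,0,0,0,0],[0,0,0,0,0,0],[0,0,0,0,0,0],[0,0,0,0,0,0]]
  ],
  "gripper": 1,
  "force": 30
}}

```text
t: 3.4
tool_pos: [0.5154, -0.0737, 0.2435]
tool_rot: [2.486, 1.921, -0.0]
contact_force: [-4.2, 0.5, 6.2]
opening: 0.0207
grip_force: 29.4
```

Run:
```python
from m import *
rel((.514,-.075,.238),-15); print(get_obs()['opening'])
im,d=get_image("scene"); m,X=center("scene",im,d,calibration("scene"),"knob"); print(m.sum(),X[m].mean(0))
# arc waypoints in tool frame about pivot
o=get_obs(); Rc=R.from_rotvec(o["tool_rot"]); K=o["tool_pos"].copy()
e=np.array([.259,.966]); P=K[:2]+.085*e; print("pivot",P)
for th in np.radians(np.arange(0,85,6.92)):
    c,s=np.cos(-th),np.sin(-th); q=P+np.array([[c,-s],[s,c]])@(K[:2]-P)
    print((Rc.inv().apply(np.array([*q,K[2]])-K)*100).round(2),th.round(3))
```

```text
t 3.4 tcp [ 0.5154 -0.0737  0.2435] F [-4.2  0.5  6.2] q6 -0.03 yaw -14.6
shift cm [-0.16 -0.1   0.55] turn [-0.     0.     0.007]
0.02072885367308439
48 [ 0.5189365  -0.06902294  0.08693391]
pivot [0.53739833 0.00842674]
[0. 0. 0.] 0.0
[ 0.07 -1.02  0.  ] 0.121
[ 0.26 -2.03  0.  ] 0.242
[ 0.57 -3.01  0.  ] 0.362
[ 1.   -3.94  0.  ] 0.483
[ 1.54 -4.82  0.  ] 0.604
[ 2.18 -5.62  0.  ] 0.725
[ 2.91 -6.34  0.  ] 0.845
[ 3.72 -6.97  0.  ] 0.966
[ 4.6  -7.49  0.  ] 1.087
[ 5.54 -7.91  0.  ] 1.208
[ 6.52 -8.21  0.  ] 1.329
[ 7.53 -8.39 -0.  ] 1.449
```

Request:
{"fn": "arm_command", "kwargs": {
  "plan": [
    [[0,-0.5,0,0,0,0.06],[0.07,-1.02,0,0,0,0.121],[0.15,-1.53,0,0,0,0.181],[0.26,-2.03,0,0,0,0.242],[0.4,-2.52,0,0,0,0.302],[0.57,-3.01,0,0,0,0.362],[0.77,-3.48,0,0,0,0.422],[1.0,-3.94,0,0,0,0.483],[1.26,-4.38,0,0,0,0.543],[1.54,-4.82,0,0,0,0.604],[1.54,-4.82,0,0,0,0.604],[1.54,-4.82,0,0,0,0.604]]
  ]
}}

```text
t: 4.45
tool_pos: [0.4735, -0.046, 0.2436]
tool_rot: [2.945, 1.094, 0.01]
contact_force: [4.3, 3.1, -0.3]
opening: 0.0202
grip_force: 29.6
```

Run:
```python
from m import *
o=get_obs(); Rc=R.from_rotvec(o["tool_rot"]); K=o["tool_pos"]
rel((*K[:2],K[2]),-49.2); print("tool F",Rc.inv().apply(o["contact_force"]).round(1),"tq",o["wrist_torque"].round(2))
P=np.array([.5374,.0084]); v=K[:2]-P; print("lever ang",np.degrees(np.arctan2(v[1],v[0])), np.linalg.norm(v))
a0=np.arctan2(v[1],v[0])
for th in np.arange(.121,.98,.121):
    q=P+.085*np.array([np.cos(a0-th),np.sin(a0-th)]); print((Rc.inv().apply(np.array([*q,K[2]])-K)*100).round(2),th.round(3))
```

```text
t 4.45 tcp [ 0.4735 -0.046   0.2436] F [ 4.3  3.1 -0.3] q6 0.6 yaw -49.2
shift cm [0. 0. 0.] turn [ 0.003 -0.006 -0.001]
tool F [5.3 0.5 0.3] tq [ 0.62 -0.72 -0.04]
lever ang -139.59076522622513 0.08390573847593157
[-0.04 -1.03 -0.  ] 0.121
[ 0.15 -2.04 -0.  ] 0.242
[ 0.46 -3.02 -0.01] 0.363
[ 0.89 -3.95 -0.01] 0.484
[ 1.43 -4.83 -0.  ] 0.605
[ 2.07 -5.63 -0.  ] 0.726
[ 2.8  -6.35 -0.  ] 0.847
[ 3.61 -6.98  0.  ] 0.968
```

Request:
{"fn": "arm_command", "kwargs": {
  "plan": [
    [[0,-0.5,0,0,0,0.06],[0,-1.03,0,0,0,0.121],[0.06,-1.54,0,0,0,0.181],[0.15,-2.04,0,0,0,0.242],[0.29,-2.53,0,0,0,0.302],[0.46,-3.02,0,0,0,0.363],[0.66,-3.49,0,0,0,0.423],[0.89,-3.95,0,0,0,0.484],[1.15,-4.4,0,0,0,0.544],[1.43,-4.83,0,0,0,0.605],[1.74,-5.24,0,0,0,0.665],[2.07,-5.63,0,0,0,0.726]]
  ]
}}

```text
t: 5.45
tool_pos: [0.4542, 0.0088, 0.2439]
tool_rot: [3.137, -0.027, 0.026]
contact_force: [19.8, -8.3, -14.0]
opening: 0.0207
grip_force: 29.8
```

```bash
cat > lev.py <<'E'
from m import *
o=get_obs(); Rc=R.from_rotvec(o["tool_rot"]); K=o["tool_pos"]
rel(K,0); print("tool F",Rc.inv().apply(o["contact_force"]).round(1),"tq",o["wrist_torque"].round(2),"open",o["opening"])
P=np.array([.5374,.0084]); v=K[:2]-P; a0=np.arctan2(v[1],v[0]); print("lever ang",np.degrees(a0), np.linalg.norm(v))
for th in np.arange(.06,.37,.06):
    q=P+.085*np.array([np.cos(a0-th),np.sin(a0-th)]); print((Rc.inv().apply(np.array([*q,K[2]])-K)*100).round(2),th.round(3))
E
python3 lev.py
```

```text
t 5.45 tcp [0.4542 0.0088 0.2439] F [ 19.8  -8.3 -14. ] q6 1.44 yaw -91.0
shift cm [0. 0. 0.] turn [ 0.016 -0.01  -1.588]
tool F [19.7  7.9 14.3] tq [-1.11 -3.14  0.22] open 0.020688738401678782
lever ang 179.69560531804458 0.08320675723049553
[-0.17 -0.51 -0.  ] 0.06
[-0.13 -1.02 -0.01] 0.12
[-0.06 -1.52 -0.01] 0.18
[ 0.04 -2.02 -0.01] 0.24
[ 0.17 -2.51 -0.01] 0.3
[ 0.33 -3.   -0.01] 0.36
```

Request:
{"fn": "arm_command", "kwargs": {
  "plan": [
    [[0.15,-0.25,0,0,0,0.03],[0.22,-0.5,0,0,0,0.06],[0.25,-0.76,0,0,0,0.09],[0.27,-1.02,0,0,0,0.12],[0.27,-1.02,0,0,0,0.12],[0.27,-1.02,0,0,0,0.12]]
  ]
}}

```text
t: 5.95
tool_pos: [0.456, 0.0168, 0.2438]
tool_rot: [3.122, -0.207, 0.015]
contact_force: [8.4, -21.3, -6.7]
opening: 0.0205
grip_force: 31.3
```

```bash
python3 lev.py
```

```text
t 5.95 tcp [0.456  0.0168 0.2438] F [  8.4 -21.3  -6.7] q6 1.58 yaw -97.6
shift cm [0. 0. 0.] turn [ 0.018  0.002 -1.703]
tool F [11.1 19.9  7. ] tq [-3.12 -1.29  0.31] open 0.020500850122736915
lever ang 174.13678242648072 0.08180416485149461
[-0.32 -0.5  -0.01] 0.06
[-0.29 -1.01 -0.01] 0.12
[-0.23 -1.52 -0.02] 0.18
[-0.14 -2.02 -0.03] 0.24
[-0.01 -2.51 -0.03] 0.3
[ 0.14 -3.   -0.03] 0.36
```

Request:
{"fn": "arm_command", "kwargs": {
  "plan": [
    [[0.1,-0.1,0,0,0,0],[0.1,-0.2,0,0,0,0],[0.1,-0.2,0,0,0,0.02],[0.1,-0.2,0,0,0,0.02]]
  ]
}}

```text
t: 6.28
tool_pos: [0.4568, 0.0175, 0.2437]
tool_rot: [3.116, -0.238, 0.011]
contact_force: [4.2, -26.5, -2.5]
opening: 0.0208
grip_force: 32.2
```

```bash
python3 lev.py|head -4
python3 - <<'E'
from m import *
im,d=get_image("top"); cv2.imwrite("pics/t3.png",cv2.resize(im[150:250,190:310],(780,600)[::1],interpolation=cv2.INTER_CUBIC))
E
```

```text
t 6.28 tcp [0.4568 0.0175 0.2437] F [  4.2 -26.5  -2.5] q6 1.61 yaw -98.7
shift cm [0. 0. 0.] turn [ 0.019  0.008 -1.723]
tool F [ 8.1 25.5  3. ] tq [-4.31 -0.61  0.26] open 0.020845682101905346
lever ang 173.55756385255864 0.08108759792793929
```

Request:
{"fn": "arm_command", "kwargs": {
  "plan": [
    [[0.1,-0.1,0,0,0,0],[0.1,-0.2,0,0,0,0],[0.1,-0.3,0,0,0,0],[0.1,-0.3,0,0,0,0]]
  ]
}}

```text
t: 6.67
tool_pos: [0.4577, 0.0188, 0.2436]
tool_rot: [3.109, -0.235, 0.005]
contact_force: [-2.8, -37.3, 1.5]
opening: 0.0203
grip_force: 34.0
```

```bash
python3 lev.py|head -4
python3 - <<'E'
from m import *
D=np.load("top0.npz"); c=calibration("top"); im,d=get_image("top")
r=[]
for a,dd in((D["im"],D["d"]),(im,d)):
    m,X=center("top",a,dd,c,"cap"); pc=np.argwhere(m)[:,::-1]; print(m.sum(),onplane(c,*pc.mean(0),.192).round(4))
E
```

```text
t 6.67 tcp [0.4577 0.0188 0.2436] F [ -2.8 -37.3   1.5] q6 1.61 yaw -98.7
shift cm [0. 0. 0.] turn [ 0.021  0.017 -1.722]
tool F [ 2.9 37.3 -0.6] tq [-5.98  0.32  0.25] open 0.0203297831290719
lever ang 172.5379768589517 0.08042014244135152
171 [0.5618 0.0961 0.192 ]
168 [0.5617 0.096  0.192 ]
```

View pics/t3.png

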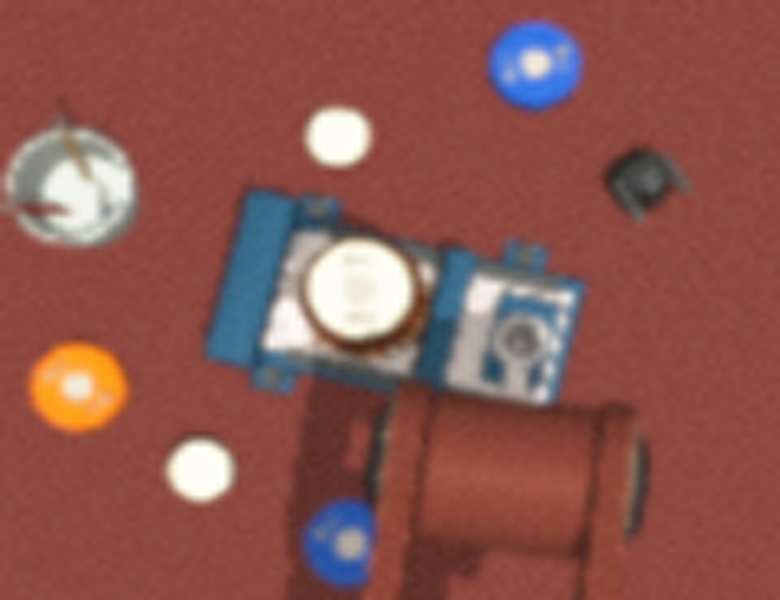

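The top view shows the lever now pointing towards the robot, with its grip under the wrist. The pivot disc is at crop (520,338), the sliding jaw at (450,310) and the cap at (362,288). I'll check numerically whether the jaw has travelled.

Run:
```python
from m import *
D=np.load("top0.npz"); c=calibration("top"); im,d=get_image("top")
u=np.array([-.25,-.968]) 
v,uu=np.mgrid[:384,:512]
for a,dd in((D["im"],D["d"]),(im,d)):
    X=pts(c,dd); mb=mask("top",a,"b")
    m=(mb>0)&(uu>253)&(uu<268)&(v>188)&(v<207)&(X[...,2]>.055)
    uv=np.argwhere(m)[:,::-1]; p=np.array([onplane(c,*q,.07) for q in uv])[:,:2]; s=p@np.array([.25,.968]); print("jaw",m.sum(),p.mean(0).round(4),"along y",s.mean().round(4),np.percentile(s,[5,95]).round(4))
    # amber body edges / cap circle
    g=cv2.cvtColor(a,cv2.COLOR_BGR2GRAY)[195:204,236:272]; print(g.mean(0).astype(int))
```

```text
jaw 55 [0.565  0.0389] along y 0.1789 [0.1726 0.1851]
[156 158 215 242 250 251 249 241 235 237 239 243 250 251 248 237 205 131
 103 153 181 154 105  81  85  95 102 125 167 182 158 136 135 143 142 137]
jaw 54 [0.5671 0.0473] along y 0.1875 [0.1814 0.1935]
[154 166 218 243 250 251 250 242 237 237 240 244 250 251 248 235 200 123
  92 110  97  83  89  95 103 131 173 199 202 189 157 129 126 135 131 129]
```

Request:
{"fn": "arm_command", "kwargs": {
  "plan": [
    [[0,0.4,0,0,0,0],[0,0.4,0,0,0,0],[0,0.4,0,0,0,0],[0,0.4,0,0,0,0],[0,0.4,0,0,0,0],[0,0.4,-2,0,0,0],[0,0.4,-4,0,0,0],[0,0.4,-7,0,0,0],[0,0.4,-10,0,0,0],[0,0.4,-12,0,0,0],[0,0.4,-12,0,0,0]]
  ],
  "gripper": -0.3
}}

```text
t: 7.68
tool_pos: [0.4576, 0.0208, 0.3685]
tool_rot: [3.132, -0.24, 0.016]
contact_force: [1.2, -0.0, 0.3]
opening: 0.0556
grip_force: 0.0
```

Run:
```python
from m import *
rel((.4577,.0188,.36),-98.7)
for n in ("scene","top"):
    c=calibration(n); im,d=get_image(n); np.savez(n+"1.npz",im=im,d=d)
    D=np.load(n+"0.npz")
    for a,dd in((D["im"],D["d"]),(im,d)):
        for w in("knob","cap"):
            m,X=center(n,a,dd,c,w)
            if m.sum(): pc=np.argwhere(m)[:,::-1]; print(n,w,m.sum(),pc.mean(0).round(1),X[m].mean(0).round(4), onplane(c,*pc.mean(0),(.08 if n=="scene" else .096) if w=="knob" else .192).round(4))
im=np.load("scene1.npz")["im"]; cv2.imwrite("pics/s4.png",cv2.resize(im[130:270,190:370],(720,560),interpolation=cv2.INTER_CUBIC))
```

```text
t 7.68 tcp [0.4576 0.0208 0.3685] F [ 1.2 -0.   0.3] q6 1.61 yaw -98.8
shift cm [0.03 0.2  0.85] turn [-0.001 -0.01  -0.001]
scene knob 55 [269.6 168.5] [ 0.5172 -0.0731  0.0828] [ 0.5156 -0.0755  0.08  ]
scene cap 202 [289.4 182.6] [0.5636 0.0979 0.1925] [0.5633 0.0976 0.192 ]
scene knob 56 [300.2 177.9] [0.4582 0.0192 0.0843] [0.4555 0.016  0.08  ]
scene cap 185 [289.  182.8] [0.5648 0.0978 0.1923] [0.5647 0.0977 0.192 ]
top knob 19 [291.4 213.2] [ 0.5125 -0.075   0.0948] [ 0.5124 -0.0749  0.096 ]
top cap 171 [244.8 197.7] [0.5618 0.0961 0.1924] [0.5618 0.0961 0.192 ]
top cap 166 [244.8 197.6] [0.5621 0.0963 0.192 ] [0.5621 0.0963 0.192 ]
```

View pics/s4.png

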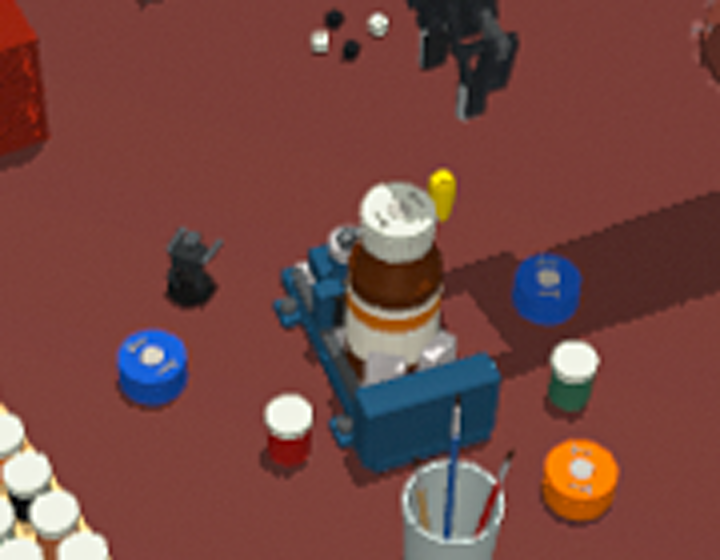

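The lever now points towards the robot, grip at crop (443,195), and the bottle is upright between the jaws. The grip moved about 110 mm and resisted 37 N at the end, which means it is on its stop. On to the cap.

```bash
python3 -c "
from h import *
rel((.563,.097,.42),-45)"
```

```text
t 7.78 tcp [0.4565 0.0209 0.3635] F [-0.3  0.2  0. ] q6 1.61 yaw -98.8
shift cm [ 9.37 -9.15 -5.63] turn [ 0.001 -0.002 -0.939]
```

Request:
{"fn": "arm_command", "kwargs": {
  "plan": [
    [[0,0,-2,0,0,0],[0,0,-4.5,0,0,-0.08],[1,-1,-5.6,0,0,-0.18],[3,-3,-5.6,0,0,-0.3],[5,-5,-5.6,0,0,-0.42],[7,-7,-5.6,0,0,-0.54],[8.6,-8.4,-5.6,0,0,-0.66],[9.37,-9.15,-5.6,0,0,-0.78],[9.37,-9.15,-5.6,0,0,-0.88],[9.37,-9.15,-5.6,0,0,-0.939],[9.37,-9.15,-5.6,0,0,-0.939],[9.37,-9.15,-5.6,0,0,-0.939]]
  ],
  "gripper": -1
}}

```text
t: 8.78
tool_pos: [0.5628, 0.0967, 0.4165]
tool_rot: [-2.902, -1.199, 0.005]
contact_force: [-1.0, 0.4, -0.2]
opening: 0.0851
grip_force: 0.0
```

Run:
```python
from m import *
rel((.563,.097,.337),-45); print(get_obs()['opening'])
im,d=get_image("scene"); cv2.imwrite("pics/s5.png",cv2.resize(im[100:240,200:380],(720,560),interpolation=cv2.INTER_CUBIC))
```

```text
t 8.78 tcp [0.5628 0.0967 0.4165] F [-1.   0.4 -0.2] q6 0.83 yaw -45.1
shift cm [0.06 0.02 7.95] turn [-0.002  0.003 -0.002]
0.08514458570927803
```

View pics/s5.png

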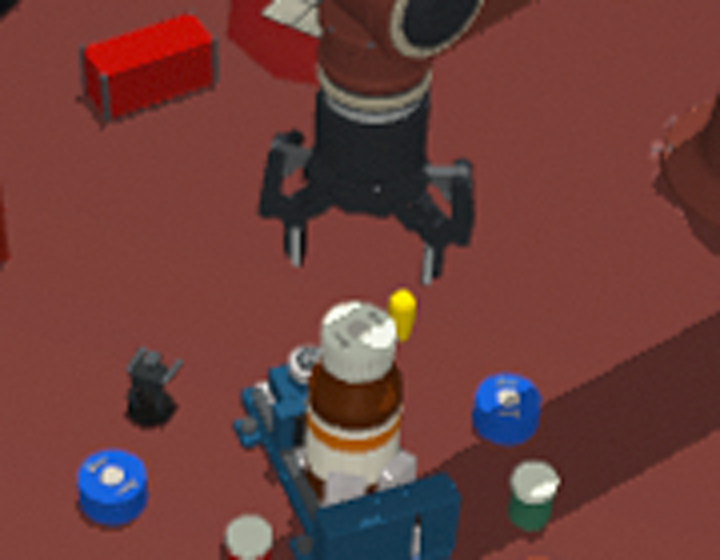

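Request:
{"fn": "arm_command", "kwargs": {
  "plan": [
    [[0.05,0,2,0,0,0],[0.05,0,4,0,0,0],[0.05,0,6,0,0,0],[0.05,0,7.5,0,0,0],[0.05,0,8.3,0,0,0],[0.05,0,8.3,0,0,0],[0.05,0,8.3,0,0,0],[0.05,0,8.3,0,0,0]]
  ]
}}

```text
t: 9.5
tool_pos: [0.5637, 0.0968, 0.337]
tool_rot: [2.902, 1.201, 0.003]
contact_force: [0.3, -0.9, 0.8]
opening: 0.0855
grip_force: 0.0
```

Request:
{"fn": "arm_command", "kwargs": {
  "plan": [
    [[0,0,0,0,0,0],[0,0,0,0,0,0],[0,0,0,0,0,0],[0,0,0,0,0,0],[0,0,0,0,0,0],[0,0,0,0,0,0],[0,0,0,0,0,0],[0,0,0,0,0,0],[0,0,0,0,0,0]]
  ],
  "gripper": 1,
  "force": 80
}}

```text
t: 10.25
tool_pos: [0.5636, 0.0969, 0.3362]
tool_rot: [2.903, 1.201, 0.002]
contact_force: [0.1, 0.7, 3.5]
opening: 0.0524
grip_force: 82.8
```

Run:
```python
from m import *
rel((.563,.097,.33),-45); o=get_obs(); print(o['opening'],o["wrist_torque"].round(2))
```

```text
t 10.25 tcp [0.5636 0.0969 0.3362] F [0.1 0.7 3.5] q6 0.83 yaw -45.0
shift cm [-0.04 -0.05  0.62] turn [ 0.001 -0.001 -0.001]
0.052432279864141916 [ 0.19 -0.02  0.01]
```

Request:
{"fn": "arm_command", "kwargs": {
  "plan": [
    [[0,0,0.15,0,0,0],[0,0,0.3,0,0,0],[0,0,0.45,0,0,0],[0,0,0.55,0,0,0],[0,0,0.55,0,0,0],[0,0,0.55,0,0,0]]
  ]
}}

```text
t: 10.75
tool_pos: [0.5637, 0.0969, 0.3317]
tool_rot: [2.902, 1.201, 0.002]
contact_force: [-2.1, 1.0, 9.2]
opening: 0.0525
grip_force: 83.5
```

Request:
{"fn": "arm_command", "kwargs": {
  "plan": [
    [[0,0,0,0,0,-0.05],[0,0,0,0,0,-0.1],[0,0,0,0,0,-0.15],[0,0,0,0,0,-0.2],[0,0,0,0,0,-0.26],[0,0,0,0,0,-0.32],[0,0,0,0,0,-0.38],[0,0,0,0,0,-0.44],[0,0,0,0,0,-0.5],[0,0,0,0,0,-0.5]]
  ]
}}

```text
t: 11.58
tool_pos: [0.5639, 0.0971, 0.332]
tool_rot: [2.513, 1.884, 0.004]
contact_force: [-1.7, 2.1, 9.2]
opening: 0.0523
grip_force: 83.6
```

Run:
```python
from m import *
rel((.5637,.0969,.3317),16); o=get_obs(); print(o['opening'],o["wrist_torque"].round(2))
```

```text
t 11.58 tcp [0.5639 0.0971 0.332 ] F [-1.7  2.1  9.2] q6 0.32 yaw -16.3
shift cm [-0.02 -0.01  0.03] turn [ 0.002 -0.001 -0.563]
0.05233385861253671 [0.22 0.25 0.03]
```

Request:
{"fn": "arm_command", "kwargs": {
  "plan": [
    [[0,0,0,0,0,-0.06],[0,0,0,0,0,-0.12],[0,0,0,0,0,-0.18],[0,0,0,0,0,-0.24],[0,0,0,0,0,-0.3],[0,0,0,0,0,-0.36],[0,0,0,0,0,-0.42],[0,0,0,0,0,-0.48],[0,0,0,0,0,-0.53],[0,0,0,0,0,-0.56],[0,0,0,0,0,-0.56]]
  ]
}}

```text
t: 12.5
tool_pos: [0.5635, 0.0972, 0.3317]
tool_rot: [-1.896, -2.505, -0.002]
contact_force: [-3.0, 2.1, 10.2]
opening: 0.0522
grip_force: 83.7
```

Run:
```python
from m import *
rel((.5637,.0969,.3317),16); o=get_obs(); print(o['opening'],o["wrist_torque"].round(2))
im,d=get_image("scene"); np.savez("scene2.npz",im=im,d=d); cv2.imwrite("pics/s6.png",cv2.resize(im[130:260,220:360],(646,600),interpolation=cv2.INTER_CUBIC))
```

```text
t 12.5 tcp [0.5635 0.0972 0.3317] F [-3.   2.1 10.2] q6 -0.23 yaw 15.8
shift cm [-0.04  0.01 -0.  ] turn [ 0.001 -0.001 -0.004]
0.05219797412113472 [0.37 0.44 0.05]
```

View pics/s6.png

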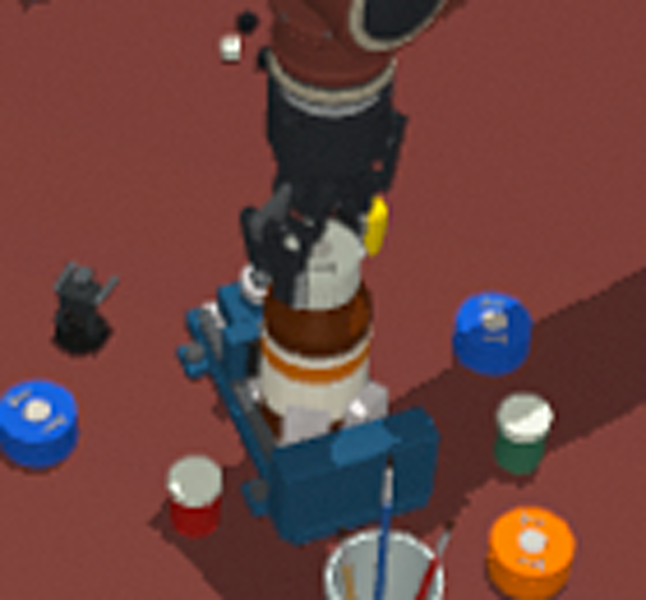

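The cap is gripped with the tool turned about 61°, and the bottle is upright. I'll start with a gentle lift.

Request:
{"fn": "arm_command", "kwargs": {
  "plan": [
    [[0,0,-0.2,0,0,0],[0,0,-0.4,0,0,0],[0,0,-0.6,0,0,0],[0,0,-0.8,0,0,0],[0,0,-1.0,0,0,0],[0,0,-1.0,0,0,0]]
  ]
}}

```text
t: 13.05
tool_pos: [0.5631, 0.0967, 0.3395]
tool_rot: [-1.897, -2.503, 0.002]
contact_force: [-0.4, 0.8, 0.6]
opening: 0.0522
grip_force: 83.4
```

Request:
{"fn": "arm_command", "kwargs": {
  "plan": [
    [[0,0,-0.4,0,0,0],[0,0,-0.8,0,0,0],[0,0,-1.3,0,0,0],[0,0,-1.9,0,0,0],[0,0,-2.6,0,0,0],[0,0,-3.3,0,0,0],[0,0,-4.0,0,0,0],[0,0,-4.7,0,0,0],[0,0,-5.3,0,0,0],[0,0,-5.7,0,0,0],[0,0,-5.9,0,0,0],[0,0,-5.9,0,0,0]]
  ]
}}

```text
t: 14.05
tool_pos: [0.5634, 0.0969, 0.3999]
tool_rot: [1.897, 2.503, 0.001]
contact_force: [0.3, -0.7, -0.1]
opening: 0.0522
grip_force: 83.4
```

Request:
{"fn": "arm_command", "kwargs": {
  "plan": [
    [[0,0,0,0,0,0],[0,0,0,0,0,0],[0,0,0,0,0,0],[0,0,0,0,0,0],[0,0,0,0,0,0],[0,0,0,0,0,0]]
  ]
}}

```text
t: 14.55
tool_pos: [0.5633, 0.0968, 0.399]
tool_rot: [-1.897, -2.504, 0.0]
contact_force: [-0.0, 0.7, -0.3]
opening: 0.0523
grip_force: 83.4
```

Run:
```python
from m import *
rel((.5637,.0969,.3997),16); o=get_obs(); print(o['opening'],o["wrist_torque"].round(2),R.from_rotvec(o["tool_rot"]).as_matrix()[:,2].round(3))
im,d=get_image("scene"); c=calibration("scene"); X=pts(c,d); w=(mask("scene",im,"w")>0)
v,u=np.mgrid[:384,:512]; m=w&(u>275)&(u<310)&(v>140)&(v<205)&(X[...,2]>.21)&(X[...,2]<.28); print(m.sum(),X[m].min(0).round(3),X[m].max(0).round(3))
t,dt=get_image("top")
A=cv2.resize(im[120:260,220:360],(400,400),interpolation=cv2.INTER_CUBIC); B=cv2.resize(t[150:250,195:295],(400,400),interpolation=cv2.INTER_CUBIC)
cv2.imwrite("pics/s7.png",np.hstack([A,B]))
```

```text
t 14.55 tcp [0.5633 0.0968 0.399 ] F [-0.   0.7 -0.3] q6 -0.23 yaw 15.7
shift cm [-0.    0.04 -0.07] turn [-0.    -0.    -0.005]
0.05225127984060806 [ 0.03 -0.02  0.02] [-0. -0. -1.]
144 [0.536 0.075 0.227] [0.585 0.126 0.26 ]
```

View pics/s7.png

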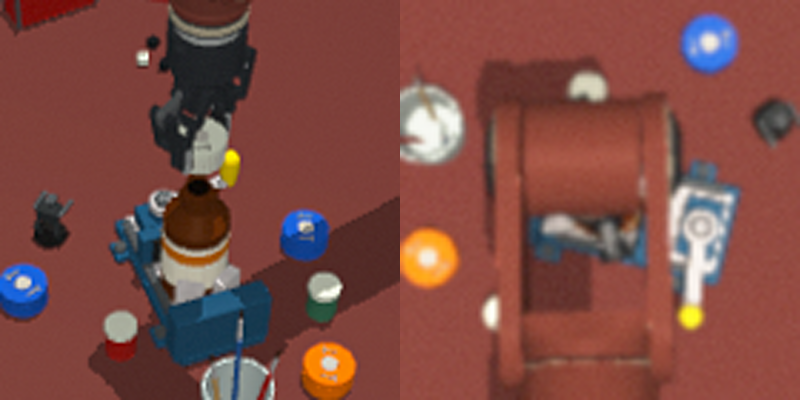

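The cap is off at scene crop (207,145), with the open mouth at (198,185). The top view shows the lever from the pivot (701,227) to the grip (690,317). One last check of the lever angle in the top view before handing in.

Run:
```python
from m import *
c=calibration("top"); D=np.load("top0.npz"); im,d=get_image("top")
k=[]
for a,dd in((D["im"],D["d"]),(im,d)):
    m,X=center("top",a,dd,c,"knob"); pc=np.argwhere(m)[:,::-1]; k.append(onplane(c,*pc.mean(0),.096)[:2]); print(m.sum(),k[-1].round(4))
ch=np.linalg.norm(k[1]-k[0]); print("chord",ch,"theta",2*np.arcsin(ch/.17))
M=(k[0]+k[1])/2; e=(k[1]-k[0])/ch; P=M+np.array([e[1],-e[0]])*np.sqrt(.085**2-ch**2/4); print("pivot",P)
for q in k: print(np.degrees(np.arctan2(*(q-P)[::-1])).round(1))
```

```text
19 [ 0.5124 -0.0749]
20 [0.4537 0.0146]
chord 0.10702621402953932 theta 1.3619888863950353
pivot [0.53829789 0.00607355]
-107.7
174.2
```

Run:
```python
from m import *
c=calibration("scene"); D=np.load("scene0.npz"); im,d=D["im"],D["d"]; X=pts(c,d); mb=mask("scene",im,"b")>0
v,u=np.mgrid[:384,:512]; m=mb&(u>265)&(u<320)&(v>215)&(v<260)&(X[...,2]<.062)&(X[...,2]>.01)&(X[...,1]>.15)
p=X[m]
for _ in range(4):
    A=np.c_[p[:,0],p[:,2],np.ones(len(p))]; s=np.linalg.lstsq(A,p[:,1],rcond=None)[0]; r=p[:,1]-A@s; p=p[abs(r)<2*r.std()+1e-6]
print(len(p),s.round(4),"rms",r.std().round(5),"yaw deg",np.degrees(np.arctan(s[0])).round(2))
# same from the top view: line fit through the outer and inner edges of fixed jaw, subpixel by colour crossing
c=calibration("top"); T=np.load("top0.npz"); im=T["im"].astype(float); b=im[...,0]-im[...,2]
E=[]
for row in range(186,210):
    l=b[row,210:250]; 
    i=np.argmax(l>25)
    if l[i]>25 and i>0: uu=210+i-1+(25-l[i-1])/(l[i]-l[i-1]); E.append(onplane(c,uu,row,.07)[:2])
E=np.array(E); 
for _ in range(4):
    f=np.polyfit(E[:,0],E[:,1],1); r=E[:,1]-np.polyval(f,E[:,0]); E=E[abs(r)<2*r.std()+1e-6]
print("outer edge",len(E),np.degrees(np.arctan(f[0])).round(2),r.std().round(5))
```

```text
311 [-0.2417 -0.0327  0.3206] rms 0.00199 yaw deg -13.59
outer edge 21 -13.39 0.00021
```

```bash
python3 -c "
from h import *
print(finish_job())"
```

```text
the job is handed in; nothing more can be done
None
```

I handed the job in at about 15 s: the cam lever is shut, and the white cap was pressed, turned about 61° and lifted off. The gripper is holding it level and still about 5 cm above the open mouth, with the bottle upright in the vise and nothing around it touched; the verdict wasn't shown.

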